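# Let the bunch press down a few teeth and lock its pawl

## Robot

A 6-joint arm with a two-finger parallel gripper is mounted at the origin on the work surface. World frame = base frame: x ahead of the robot, y to its left, z up, the work surface at z = 0. Lengths are in m, angles in rad, forces in N, time in s.
With the tool pointing down it reaches from about 0.325 to 0.85 m from the base axis. Payload 15.5 kg.
Tool frame: the origin (TCP) lies at the very end of the fingers, on their centre line; the grasp point (between the pads) lies 19 mm behind it (manip.tcp_to_grasp is the distance from the TCP to the grasp point, in m); z points along the fingers, x is the direction in which the jaws open and shut, and the axes are right-handed (so a half turn about z gives the same grasp; the last joint's range is limited). The gripper opens to 91 mm and grips with 3 to 60 N. Pads are 32 mm wide; open, the fingers measure 118 mm over their backs; the gripper's body (76 mm by 178 mm) begins 60 mm behind the grasp point.
Start: joints at [1.069, 0.494, 1.345, -0, 1.302, -0.096], TCP at [0.247, 0.574, 0.214] pointing down, gripper open.
Joint ranges: [-2.91, 2.91], [-0.82, 2.16], [0.22, 2.67], [-1.22, 4.37], [0.12, 2.79], [-3.08, 3.08]. Speed limits (rad/s): [1.89, 1.89, 2.57, 3.01, 3.01, 3.01].

## Interface

Orientations are given as a rotation vector (axis times angle).
In Python, from plant import observe, eyes, manip gives the robot as it stands.
- The arm moves only by the shell command python3 -m jog 'ROWS' [FORCE]. ROWS is JSON, a list of rows, each a list of 7 numbers: the shift along the tool's x, y, z in m, then the turn, a rotation vector about the tool's x, y, z in rad, then the closure, from -1 (fully open) to 1 (shut), so that 0 is half open. In form: [[dx, dy, dz, wx, wy, wz, claw], ...]. A call has exactly 10 rows; each row shifts and turns the pose as measured when the row begins, along the tool's axes as they then stand; what a row does not reach is not made up. A row lasts 1/10 s, in which the tool goes at most 50 mm and 8.59 degrees, less where a joint would pass 70% of its speed; a pose out of reach is approached as far as the arm can. A call with a gripper value outside its range is refused whole. The fingers move at their own pace and stop on an object; FORCE is the grip in N (left out, the last holds). Time passes only in rows, so rows that do not move let the fingers close, or fill a call up. It gives the time, the measured TCP pose, the force and the opening at its end, in the units of the state.
- observe(): the state, without advancing time (a new reading comes with each control period).
- eyes.capture(name): name is "side" or "top"; returns a dict with "img" (384x512x3 uint8, blue, green, red), "depth" (384x512 float32, m along the optical axis (not along the pixel's ray), 0 where there is no reading), "fovy" (degrees; the focal length in pixels is half the picture's height over the tangent of half this angle, whatever the lens; pixels are square), "cx", "cy" (the principal point, pixels), "k1" (the pictures are not rectified: a ray, as slopes to the right and down, at radius r is drawn at 1 + k1 r^2 times it, then the intrinsics apply), "eye" and "orientation" of the camera in the world. Camera axes: x right, y down, z forward; pixel columns grow to the right and rows downward; lengths in m; the calibration is good to about 2 mm. A picture is of the moment at which its call begins.
- manip.hand_in(): hands the job in, once; it reports no verdict.
The state is a dict: "clock": time; "joints": joint angles; "dq": joint speeds; "tau": joint torques, N m; "eef_pos": TCP position; "eef_rot": TCP orientation; "force": force on the tool from outside, world axes, zero at the start; "ft_torque": the same for the moment, N m; "grip_width": finger opening in m.
Only numpy, scipy, OpenCV 4.12 (cv2) and the standard library are available. Lean on these libraries where they do the work, as an engineer would, in place of code of your own. Each camera call takes 0.05 s, during which the arm holds its last target.

## Task

Let the bar of the bunch press down to the green clip: gently press and hold the red tab so that the pawl lifts off its toothed wheel and the drum turns back by its own load, and let go in time for the pawl to drop in and stop the bar within one tooth of the clip. Then swing the keeper fully shut under the tab by its black knob. Never touch the drum, wheel or bar, never load the press with more than 16 N, and leave the other things alone.

Things in the scene. Friction and masses are not known exactly. Their poses are not given: they have to be found in the camera images.
- winch: Bunch press, fixed to the table: steel base 160 x 360 x 12 mm (x, y, z), white uprights. Origin on the table under the axle; z up, x along the axle (away from the robot at yaw 0), y from axle to tab. Axle at height 115 mm. Over 16 N from the robot on any part of it is too much. Its top is the arc's end, 220 mm high near the axle; within 80 mm of the tab nothing is higher than 160 mm.
- tab_lowest (a point): Centre of the top face of the red tab (26 mm in x, 28 mm in y, 5 mm thick) on the pawl's tail if its stem were screwed right in: x 20, y 160, z 140.5 mm of the press. This point is fixed to the press and does not follow the tab: the stem is screwed out by 0 to 18 mm, differently each time, so the real tab is that much higher, and its pose is not reported. Feel for it from above.
- pawl_pin (a point): Pin on which the yellow pawl swings (x 20, y 90, z 126 mm of the press). Tab pressed down = hooked nose lifts off the wheel. 4 to 7 N slides the nose up the loaded tooth; after 6 mm of tab travel it is clear (3 to 4 N); at 7.5 mm it meets a hard rubber bumper, 3 N or more per further mm. Holding 8 to 12 N keeps it clear. Let go, a spring drops it at once into the next tooth gap.
- drum: Drum, toothed wheel (diameter 100 mm), yellow arm and blue bar: one turning part, not to be touched. Origin on the axle, 115 mm up. Turning positively about its x lets the bar (on the press's -y side) down. Teeth are 15 degrees apart; it starts resting on the pawl and can stop at whole 15 degree steps from there. With the pawl clear it turns by itself at 0.05 to 0.3 rad/s; it cannot be wound up.
- bar_mark (a point): Red mark on the yellow arm, 105 mm from the axle, at x 40 of the press. At the start the arm stands 62 degrees above level on the -y side; it comes down as the drum turns back.
- clip_mark (a point): Where the bar mark would be if the arm stood exactly at the green clip: 105 mm from the axle, at x 40 of the press. The green clip (14 x 26 x 9 mm) sits on the steel arc beside the arm, 46 to 75 degrees further down than the start. One tooth is 27 mm along the arc here.
- keeper (a joint): Keeper: flat steel bar 105 x 16 x 6 mm, swinging level about an upright pin at x -70, y 160 of the press, its underside at z 110. 0 = shut, pointing along +x under the tab, against a rubber stop; positive = swung out towards +y; starts at 0.9 to 1.35 rad. It stays where it is left; about 2 to 3 N at the knob moves it.
- keeper_knob (a point): Centre of the keeper's black upright knob, 14 mm across, 40 mm tall (z 116 to 156 of the press), 50 mm from the keeper's pin; push it from the +y side.
- leek_a_center (a point): Middle of a trimmed leek lying on the table, about 135 mm long, 24 mm thick. Leave alone.
- leek_b_center (a point): Middle of a trimmed leek lying in the press's low blue cradle below the bar. Leave alone.
- basket_center (a point): Centre of a white slatted basket 130 x 170 x 75 mm on the table. Leave alone.
- tape_center (a point): Centre of a green ring of tape, 68 mm across, 22 mm high. Leave alone.
- cup_center (a point): Centre of a blue cup 72 mm across, 95 mm tall. Leave alone.
- bottle_center (a point): Centre of a clear bottle 60 mm across, 130 mm tall. Leave alone.

How it is judged:
By the outcome, as a careful person would: the job done as asked, in the order asked, and still so for the second after the job is handed in, with the robot touching nothing.
It also fails if it takes over 64 s, if anything falls off the work surface, if the arm or the gripper's body presses on something with over 40 N, if the wrist force passes 120 N, or if a joint passes its speed limit or range.

## Working session

There is one attempt and no reset: what is moved stays moved. The work goes in short steps, Python scripts to look and compute and a shell command to move; the robot and the scene stay as the last step left them, time stands still between calls to the robot, and variables do not carry over. Pictures are saved under pics/ and viewed, and the job is handed in when it is done.

```bash
ls; mkdir -p pics; python3 - <<'E'
from plant import observe, eyes, manip
import cv2
print(observe()); print(manip.tcp_to_grasp)
for n in ("side","top"):
    c=eyes.capture(n); cv2.imwrite(f"pics/{n}0.png",c["img"])
    import numpy as np; np.save(f"pics/{n}0.npy",c["depth"])
    print({k:v for k,v in c.items() if k not in("img","depth")})
E
```

```text
pics
{'clock': 0.0, 'joints': array([ 1.06849359e+00,  4.94214732e-01,  1.34614238e+00,  1.97588912e-05,
        1.30251035e+00, -9.54880289e-02]), 'dq': array([-1.37975534e-03,  1.83461649e-03, -7.51762837e-04,  1.21627603e-03,
       -1.44270247e-03,  4.05851719e-05]), 'tau': array([-3.30846487e-03, -8.78811550e+01, -3.81858301e+01,  7.04639498e-02,
        5.33178833e-02, -1.14330414e-04]), 'eef_pos': array([0.2470983 , 0.57365316, 0.21331484]), 'eef_rot': array([ 2.62391247e+00,  1.72657052e+00, -1.78378991e-03]), 'force': array([-1.03998387,  0.12280683, -0.71661489]), 'ft_torque': array([-0.02365846,  0.0081269 , -0.05464008]), 'grip_width': 0.09163551466585579}
0.0188
{'fovy': 51.59246343164285, 'cx': 260.2192677514651, 'cy': 194.12630410800605, 'k1': 0.0019228493651160816, 'eye': array([ 0.02243075, -0.48906638,  0.89644399]), 'orientation': array([-2.23812184,  0.83528193, -0.35189292])}
{'fovy': 54.81556236110466, 'cx': 252.41125815849608, 'cy': 192.1540306789421, 'k1': 0.02511581426699966, 'eye': array([0.32821502, 0.07378633, 1.08828056]), 'orientation': array([-2.1606316 ,  2.12072744, -0.23322337])}
```

View pics/side0.png

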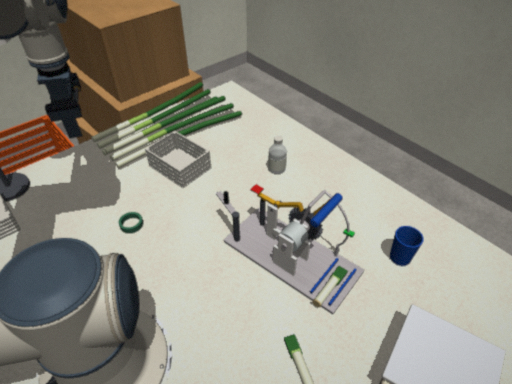

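View pics/top0.png

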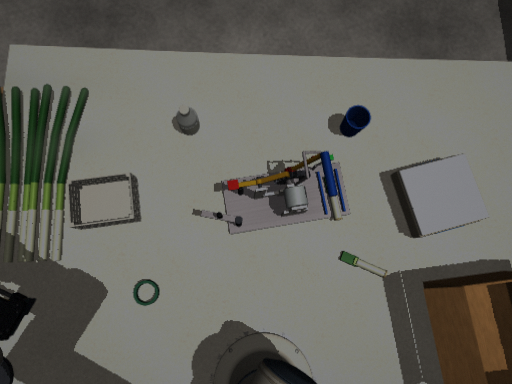

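The side view shows the press with the red tab at about (257,189), the bar at (322,210) and the clip at (349,233). In the top view the tab is at (234,185), the keeper knob is near (239,221) or (219,215), and the base spans about (222-350, 165-234). I'll enlarge both.

```bash
cat > h.py <<'E'
import numpy as np, cv2
from scipy.spatial.transform import Rotation as R
from plant import observe, eyes, manip
def K(c):
    f=192/np.tan(np.radians(c["fovy"])/2); return f
def ray(c,u,v):
    f=K(c); d=np.array([(u-c["cx"])/f,(v-c["cy"])/f]); s=d.copy()
    for _ in range(10): s=d/(1+c["k1"]*(s@s))
    return R.from_rotvec(c["orientation"]).apply([s[0],s[1],1.])
def atdepth(c,u,v,d): return c["eye"]+ray(c,u,v)*d
def atz(c,u,v,z):
    r=ray(c,u,v); return c["eye"]+r*((z-c["eye"][2])/r[2])
def proj(c,p):
    q=R.from_rotvec(c["orientation"]).inv().apply(np.atleast_2d(p)-c["eye"]); s=q[:,:2]/q[:,2:]
    s=s*(1+c["k1"]*(s**2).sum(1,keepdims=True)); return s*K(c)+[c["cx"],c["cy"]]
def tri(c1,p1,c2,p2):
    r1=ray(c1,*p1);r2=ray(c2,*p2);A=np.stack([r1,-r2],1)
    t=np.linalg.lstsq(A,c2["eye"]-c1["eye"],rcond=None)[0]
    a=c1["eye"]+r1*t[0];b=c2["eye"]+r2*t[1]; return (a+b)/2,np.linalg.norm(a-b)
def crop(img,x0,y0,w,h,s,name):
    o=cv2.resize(img[y0:y0+h,x0:x0+w],None,fx=s,fy=s,interpolation=cv2.INTER_CUBIC)
    st=20 if s<=6 else 10
    for x in range(x0-x0%st+st,x0+w,st):
        cv2.line(o,((x-x0)*s,0),((x-x0)*s,6),(0,0,255),1); cv2.putText(o,str(x),((x-x0)*s+2,14),0,.4,(0,0,255),1)
    for y in range(y0-y0%st+st,y0+h,st):
        cv2.line(o,(0,(y-y0)*s),(6,(y-y0)*s),(0,0,255),1); cv2.putText(o,str(y),(8,(y-y0)*s+4),0,.4,(0,0,255),1)
    cv2.imwrite("pics/"+name,o)
E
python3 - <<'E'
import cv2
from h import crop
crop(cv2.imread("pics/side0.png"),210,170,160,120,5,"s0c.png")
crop(cv2.imread("pics/top0.png"),185,135,180,110,4,"t0c.png")
E
```

```text
(no output)
```

View pics/s0c.png

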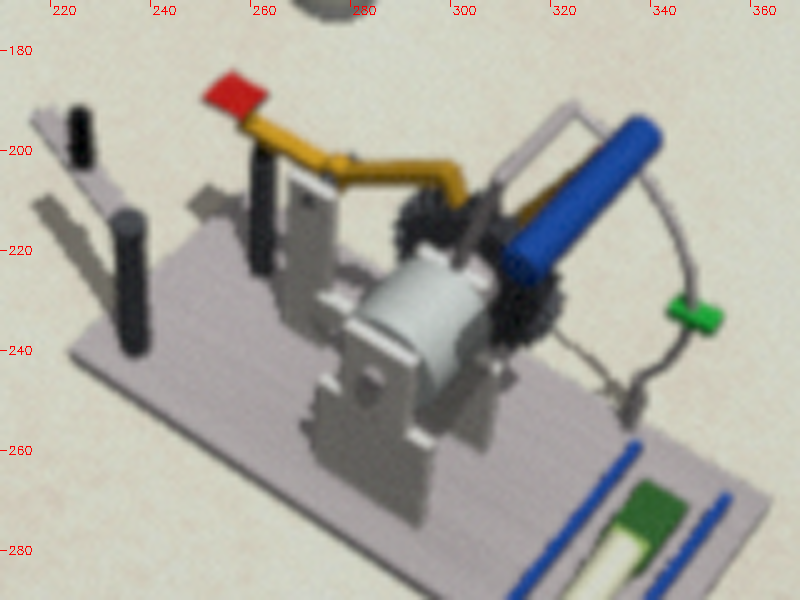

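View pics/t0c.png

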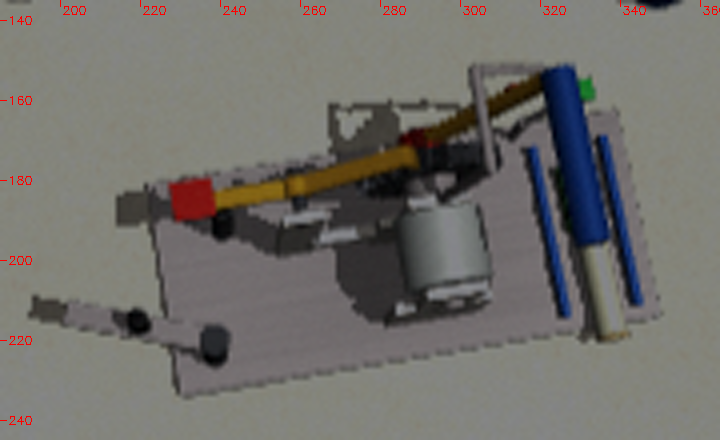

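```bash
python3 - <<'E'
from h import *
t=eyes.capture("top"); s=eyes.capture("side")
import pickle; pickle.dump((t,s),open("cams0.pkl","wb"))
P={}
for n,p in dict(LT=(221.5,181.5),LB=(229.5,234),RB=(349.5,214.5),RT=(339.5,163)).items():
    P[n]=atz(t,*p,0.012); print("top",n,P[n].round(4))
for a,b in (("LT","LB"),("RT","RB"),("LT","RT"),("LB","RB")): 
    d=P[b]-P[a]; print(a,b,np.linalg.norm(d[:2]).round(4),np.degrees(np.arctan2(d[1],d[0])).round(2))
for n,p in dict(LB=(224,241),LT=(253,213),RT=(364,270)).items(): print("side",n,atz(s,*p,0.012).round(4))
for n,a,b in (("tab",(233.5,185),(257,189)),("knob?",(219,215),(226,192)),("pin?",(238.5,221),(235.5,213)),("clip",(331,157),(349,232))):
    X,e=tri(t,a,s,b); print(n,X.round(4),e.round(4),"d",t["depth"][int(a[1]),int(a[0])],atdepth(t,*a,t["depth"][int(a[1]),int(a[0])]).round(4))
E
```

```text
top LT [0.5579 0.1305 0.012 ]
top LB [0.4034 0.1027 0.012 ]
top RB [ 0.4672 -0.249   0.012 ]
top RT [ 0.6233 -0.2236  0.012 ]
LT LB 0.157 -169.8
RT RB 0.1581 -170.78
LT RT 0.3601 -79.55
LB RB 0.3574 -79.73
side LB [0.404  0.0951 0.012 ]
side LT [0.534  0.1225 0.012 ]
side RT [ 0.625  -0.2231  0.012 ]
tab [0.5222 0.0918 0.143 ] 0.0017 d 0.9647192 [0.5216 0.0922 0.1419]
knob? [0.4421 0.1255 0.1579] 0.004 d 0.9350388 [0.4407 0.1266 0.1559]
pin? [0.432  0.0758 0.1243] 0.0053 d 0.9703132 [0.4302 0.0772 0.1197]
clip [ 0.604  -0.166   0.1345] 0.0039 d 1.0027932 [ 0.6077 -0.169   0.1277]
```

The press sits at yaw of about 10.2° with its origin near (0.530,-0.069). Cross-checks against the given sizes:

| Check | Measured | Given |
|---|---|---|
| Tab to pin | 92 mm | 90 mm |
| Knob to pin | 50.5 mm | 50 mm |
| Base | 157 x 359 mm | 160 x 360 mm |

The fit is good, so I'll write an angle-measuring helper and swing towards the tab with the claw closing.

```bash
cat >> h.py <<'E'
YAW=np.radians(10.2); C_,S_=np.cos(YAW),np.sin(YAW)
TAB=np.array([0.522,0.092])
ORG=TAB-np.array([C_*.02-S_*.16,S_*.02+C_*.16])
def topress(p):
    p=np.atleast_2d(p); d=p[:,:2]-ORG
    return np.c_[C_*d[:,0]+S_*d[:,1],-S_*d[:,0]+C_*d[:,1],p[:,2]]
def toworld(p):
    p=np.atleast_2d(p); return np.c_[ORG[0]+C_*p[:,0]-S_*p[:,1],ORG[1]+S_*p[:,0]+C_*p[:,1],p[:,2]]
def cloud(c,mask):
    v,u=np.nonzero(mask&(c["depth"]>0)); f=K(c)
    d=np.stack([(u-c["cx"])/f,(v-c["cy"])/f],1); s=d.copy()
    for _ in range(5): s=d/(1+c["k1"]*(s**2).sum(1,keepdims=True))
    z=c["depth"][v,u]; return c["eye"]+R.from_rotvec(c["orientation"]).apply(np.c_[s*z[:,None],z])
def hsv(c,lo,hi): return cv2.inRange(cv2.cvtColor(c["img"],cv2.COLOR_BGR2HSV),lo,hi)>0
def pts(c,lo,hi,zmin=.06):
    m=cv2.erode(hsv(c,lo,hi).astype(np.uint8),np.ones((2,2)))>0
    q=topress(cloud(c,m)); k=(abs(q[:,0])<.16)&(q[:,1]>-.2)&(q[:,1]<.1)&(q[:,2]>zmin); return q[k]
BLUE=((105,120,40),(130,255,255)); GRN=((45,120,40),(85,255,255))
def barang(c):
    q=pts(c,*BLUE)
    if len(q)<10: return None,len(q)
    m=np.median(q,0); return np.degrees(np.arctan2(m[2]-.115,-m[1])),len(q)
E
python3 - <<'E'
from h import *
import pickle; t,s=pickle.load(open("cams0.pkl","rb"))
print("org",ORG)
for n,c in (("top",t),("side",s)):
    q=pts(c,*BLUE); g=pts(c,*GRN)
    for nm,a in (("bar",q),("clip",g)):
        if len(a): m=np.median(a,0); print(n,nm,len(a),m.round(4),"r",np.hypot(m[1],m[2]-.115).round(4),"ang",np.degrees(np.arctan2(m[2]-.115,-m[1])).round(1), a.min(0).round(3),a.max(0).round(3))
for nm,p in (("barmark",(.04,-.105*np.cos(np.radians(62)),.115+.105*np.sin(np.radians(62)))),("axle",(0,0,.115)),("pawlpin",(.02,.09,.126)),("tab",(.02,.16,.1425)),("keeperpin",(-.07,.16,.116))):
    w=toworld(p); print(nm,w.round(3),proj(t,w).round(1),proj(s,w).round(1))
E
python3 -m jog '[[-0.005,0.029,0,0,0,0.049,1],[-0.005,0.029,0,0,0,0.049,1],[-0.005,0.029,0,0,0,0.049,1],[-0.005,0.029,0,0,0,0.049,1],[-0.005,0.029,0,0,0,0.049,1],[-0.005,0.029,0,0,0,0.049,1],[-0.005,0.029,0,0,0,0.049,1],[-0.005,0.029,0,0,0,0.049,1],[-0.005,0.029,0,0,0,0.049,1],[-0.005,0.029,0,0,0,0.049,1]]' 20
```

```text
org [ 0.53064965 -0.06901299]
top bar 290 [-0.0105 -0.0635  0.2484] r 0.1477 ang 64.5 [-0.062 -0.2    0.092] [ 0.159 -0.056  0.253]
top clip 8 [ 0.0564 -0.113   0.1286] r 0.1138 ang 6.8 [ 0.052 -0.115  0.127] [ 0.06  -0.11   0.131]
side bar 287 [-0.0188 -0.0687  0.2462] r 0.1481 ang 62.4 [-0.061 -0.2    0.075] [ 0.153 -0.057  0.25 ]
side clip 23 [ 0.0559 -0.1088  0.1262] r 0.1094 ang 5.9 [ 0.051 -0.116  0.122] [ 0.061 -0.097  0.13 ]
barmark [[ 0.579 -0.11   0.208]] [[315.7 158.9]] [[329.9 203.9]]
axle [[ 0.531 -0.069  0.115]] [[293.6 185.1]] [[300.3 228.9]]
pawlpin [[0.534 0.023 0.126]] [[259.7 182.1]] [[277.  205.3]]
tab [[0.522 0.092 0.142]] [[233.6 184.8]] [[256.6 189.2]]
keeperpin [[0.433 0.076 0.116]] [[239.  219.9]] [[235. 215.]]
clock: 1.2
eef_pos: [0.454, 0.3586, 0.2118]
eef_rot: [2.971, 1.019, -0.004]
force: [0.5, 0.5, -0.4]
grip_width: 0.0141
```

```bash
python3 -m jog '[[-0.005,0.027,0.003,0,0,0.048,1],[-0.005,0.027,0.003,0,0,0.048,1],[-0.005,0.027,0.003,0,0,0.048,1],[-0.005,0.027,0.003,0,0,0.048,1],[-0.005,0.027,0.003,0,0,0.048,1],[-0.005,0.027,0.003,0,0,0.048,1],[-0.005,0.027,0.003,0,0,0.048,1],[-0.005,0.027,0.003,0,0,0.048,1],[-0.005,0.027,0.003,0,0,0.048,1],[-0.005,0.027,0.003,0,0,0.048,1]]'
python3 - <<'E'
from h import *
o=observe(); print(o["clock"],o["eef_pos"],topress(o["eef_pos"]),R.from_rotvec(o["eef_rot"]).as_matrix().round(3),o["force"],o["grip_width"])
for n in ("top","side"):
    c=eyes.capture(n); print(n,barang(c)); cv2.imwrite(f"pics/{n}1.png",c["img"])
    crop(c["img"],190,120,170,130,4,n+"1c.png")
E
```

```text
clock: 2.2
eef_pos: [0.5253, 0.0841, 0.1805]
eef_rot: [3.13, 0.251, -0.003]
force: [0.1, 0.4, 0.1]
grip_width: 0.0007
2.2 [0.5253341  0.08406091 0.18046654] [[0.02187551 0.15159596 0.18046654]] [[ 0.987  0.159 -0.002]
 [ 0.159 -0.987 -0.001]
 [-0.002  0.001 -1.   ]] [0.13142709 0.35020596 0.0837176 ] 0.0007416564610742585
top (np.float64(64.7114748720136), 309)
side (np.float64(62.36116046796607), 284)
```

View pics/side1c.png

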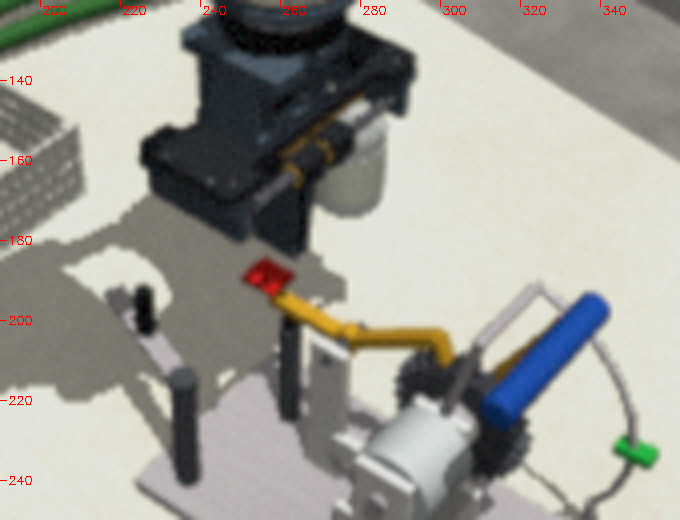

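View pics/top1c.png

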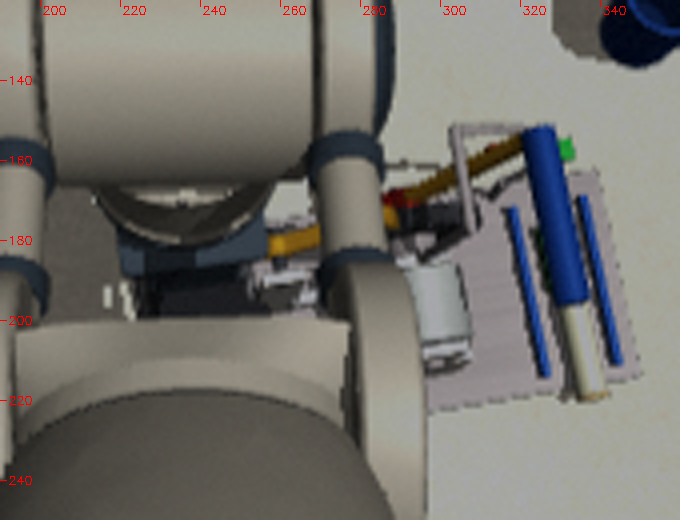

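The side view shows the bar and clip clear of the arm, with the red tab at (256,189) below the finger tips. I'll centre over the tab and lower.

```bash
sed -i 's/abs(q\[:,0\])<.16/abs(q[:,0])<.08/' h.py; python3 -m jog '[[-0.001,-0.007,0,0,0,-0.009,1],[-0.001,-0.007,0,0,0,-0.009,1],[0,0,0.004,0,0,0,1],[0,0,0.004,0,0,0,1],[0,0,0.004,0,0,0,1],[0,0,0.004,0,0,0,1],[0,0,0.004,0,0,0,1],[0,0,0.002,0,0,0,1],[0,0,0,0,0,0,1],[0,0,0,0,0,0,1]]'
python3 - <<'E'
from h import *
o=observe(); print(o["clock"],topress(o["eef_pos"]),o["force"],o["eef_rot"])
E
```

```text
clock: 3.3
eef_pos: [0.5199, 0.0997, 0.1558]
eef_rot: [3.127, 0.284, -0.006]
force: [-0.2, 1.4, 0.5]
grip_width: 0.0001
3.3 [[0.01930832 0.16797333 0.15581823]] [-0.20167169  1.39953565  0.47090523] [ 3.12744408  0.28429533 -0.00555396]
```

```bash
python3 -m jog '[[0,-0.0,0.001,0,0,0,1],[0,0,0.001,0,0,0,1],[0,0,0.001,0,0,0,1],[0,0,0.001,0,0,0,1],[0,0,0.001,0,0,0,1],[0,0,0.001,0,0,0,1],[0,0,0.001,0,0,0,1],[0,0,0.001,0,0,0,1],[0,0,0.001,0,0,0,1],[0,0,0.001,0,0,0,1]]'
python3 - <<'E'
from h import *
o=observe(); print(o["clock"],topress(o["eef_pos"]),o["force"])
E
```

```text
clock: 4.3
eef_pos: [0.5203, 0.0996, 0.1455]
eef_rot: [3.127, 0.284, -0.004]
force: [0.2, 0.7, -0.7]
grip_width: 0.0002
4.3 [[0.01965014 0.16774129 0.14549975]] [ 0.21813424  0.66385545 -0.65711639]
```

Still free. I'll keep feeling in 0.5 mm rows.

```bash
python3 -m jog '[[0,0,0.0006,0,0,0,1],[0,0,0.0006,0,0,0,1],[0,0,0.0006,0,0,0,1],[0,0,0.0006,0,0,0,1],[0,0,0.0006,0,0,0,1],[0,0,0.0006,0,0,0,1],[0,0,0,0,0,0,1],[0,0,0,0,0,0,1],[0,0,0,0,0,0,1],[0,0,0,0,0,0,1]]'
python3 - <<'E'
from h import *
o=observe(); print(o["clock"],topress(o["eef_pos"]),o["force"])
E
```

```text
clock: 5.3
eef_pos: [0.5203, 0.0999, 0.1428]
eef_rot: [3.128, 0.284, -0.003]
force: [-0.4, -0.6, 1.1]
grip_width: 0.0002
5.3 [[0.01968455 0.16807057 0.14276043]] [-0.35827835 -0.59827982  1.09422549]
```

```bash
python3 -m jog '[[0,0,0.0005,0,0,0,1],[0,0,0.0005,0,0,0,1],[0,0,0.0005,0,0,0,1],[0,0,0,0,0,0,1],[0,0,0,0,0,0,1],[0,0,0,0,0,0,1],[0,0,0,0,0,0,1],[0,0,0,0,0,0,1],[0,0,0,0,0,0,1],[0,0,0,0,0,0,1]]'
python3 - <<'E'
from h import *
o=observe(); print(o["clock"],topress(o["eef_pos"]),o["force"])
E
```

```text
clock: 6.3
eef_pos: [0.5202, 0.1001, 0.1418]
eef_rot: [3.128, 0.284, -0.002]
force: [-1.8, 0.9, 3.1]
grip_width: 0.0006
6.3 [[0.01968973 0.16831014 0.14177665]] [-1.77786632  0.91002784  3.12990848]
```

```bash
python3 -m jog '[[0,0,0.0005,0,0,0,1],[0,0,0.0005,0,0,0,1],[0,0,0.0005,0,0,0,1],[0,0,0.0005,0,0,0,1],[0,0,0.0005,0,0,0,1],[0,0,0.0005,0,0,0,1],[0,0,0.0005,0,0,0,1],[0,0,0,0,0,0,1],[0,0,0,0,0,0,1],[0,0,0,0,0,0,1]]'
python3 - <<'E'
from h import *
c=eyes.capture("side"); o=observe(); print(o["clock"],topress(o["eef_pos"]),o["force"]); print(barang(c))
E
```

```text
clock: 7.3
eef_pos: [0.5201, 0.1007, 0.139]
eef_rot: [-3.128, -0.284, 0.001]
force: [-1.2, 0.5, 1.6]
grip_width: -0.0001
7.35 [[0.01967983 0.16892876 0.13895724]] [-0.22369483  0.78715667  0.94783221]
(np.float64(61.36043931159205), 284)
```

```bash
python3 -m jog '[[0,0,0,0,0,0,1],[0,0,0,0,0,0,1],[0,0,0,0,0,0,1],[0,0,0,0,0,0,1],[0,0,0.0005,0,0,0,1],[0,0,0.0005,0,0,0,1],[0,0,0.0005,0,0,0,1],[0,0,0.0005,0,0,0,1],[0,0,0.0005,0,0,0,1],[0,0,0.0005,0,0,0,1]]'
python3 - <<'E'
from h import *
for i in range(3):
    c=eyes.capture("side"); o=observe(); print(o["clock"],topress(o["eef_pos"]),o["force"],barang(c))
crop(c["img"],210,160,160,120,5,"s2c.png")
E
```

```text
clock: 8.35
eef_pos: [0.5203, 0.1011, 0.1365]
eef_rot: [-3.128, -0.283, -0.0]
force: [-3.7, 0.8, 11.3]
grip_width: 0.0003
8.4 [[0.01989734 0.16923154 0.13653707]] [-4.41941462  1.50647247 11.89783235] (np.float64(54.432780506519634), 275)
8.45 [[0.01991579 0.16923291 0.13654703]] [-3.02762273  0.56574374 12.06188319] (np.float64(54.043954926662366), 276)
8.5 [[0.01991372 0.16920186 0.1365784 ]] [-3.47580044  0.85886634 11.9107607 ] (np.float64(53.687825648162764), 275)
```

View pics/s2c.png

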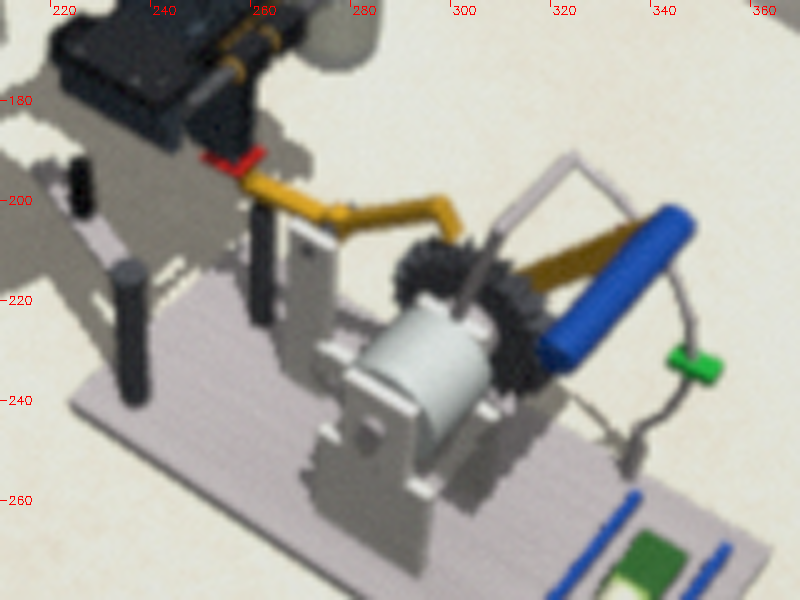

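The pawl is clear at 12 N and the bar is turning at about 7.5°/s (reading 53.7°). The pose holds during captures, so I'll watch by camera until the reading is about 12.5°, roughly 49° of drop, then let go.

```bash
python3 - <<'E'
from h import *
for i in range(125):
    c=eyes.capture("side"); o=observe(); a,n=barang(c); F=o["force"]
    if i%8==0: print(round(o["clock"],2),o["eef_pos"][2].round(4),F.round(1),a.round(2),n)
    if a<12.5 or np.linalg.norm(F)>14.8 or F[2]<5: break
print("end",i,o["clock"],o["eef_pos"][2],F,a,n)
crop(c["img"],210,160,160,120,5,"s3c.png")
E
```

```text
8.55 0.1366 [-3.1  0.9 10.8] 53.2 273
8.95 0.1366 [-4.   1.3 11.7] 49.88 274
9.35 0.1366 [-4.3  1.8 10.9] 46.32 267
9.75 0.1366 [-3.5  0.6 10.6] 42.47 273
10.15 0.1366 [-3.2  0.5  9.9] 38.47 267
10.55 0.1366 [-3.9  1.1 10.9] 34.28 259
10.95 0.1366 [-4.1  1.1 11.2] 29.88 262
11.35 0.1366 [-3.8  1.  10.3] 25.02 270
11.75 0.1366 [-2.6  0.5 11.3] 20.11 269
12.15 0.1366 [-3.3  1.3 10.9] 14.96 260
end 76 12.35 0.13658221759905634 [-3.44637199  0.43403112 10.60106495] 12.391912183941916 262
```

```bash
python3 -m jog '[[0,0,-0.03,0,0,0,1],[0,0,-0.02,0,0,0,1],[0,0,-0.01,0,0,0,1],[0,0,0,0,0,0,1],[0,0,0,0,0,0,1],[0,0,0,0,0,0,1],[0,0,0,0,0,0,1],[0,0,0,0,0,0,1],[0,0,0,0,0,0,1],[0,0,0,0,0,0,1]]'
python3 - <<'E'
from h import *
for i in range(2):
    c=eyes.capture("side"); o=observe(); print(o["clock"],topress(o["eef_pos"]),o["force"],barang(c))
g=pts(c,*GRN); m=np.median(g,0); print("clip",m,np.degrees(np.arctan2(m[2]-.115,-m[1])))
crop(c["img"],210,160,160,120,5,"s4c.png")
E
```

```text
clock: 13.35
eef_pos: [0.5185, 0.1004, 0.1939]
eef_rot: [-3.128, -0.284, 0.01]
force: [-0.1, -0.1, -0.7]
grip_width: 0.0004
13.4 [[0.01805253 0.16893734 0.19392561]] [-0.28704317 -0.20800972 -0.07626821] (np.float64(4.970402666520051), 262)
13.45 [[0.01810432 0.16893063 0.19404852]] [ 0.70638173  0.0747204  -0.25343581] (np.float64(4.983836633711184), 261)
clip [ 0.05657935 -0.10951623  0.12677865] 6.138660630144227
```

View pics/s4c.png

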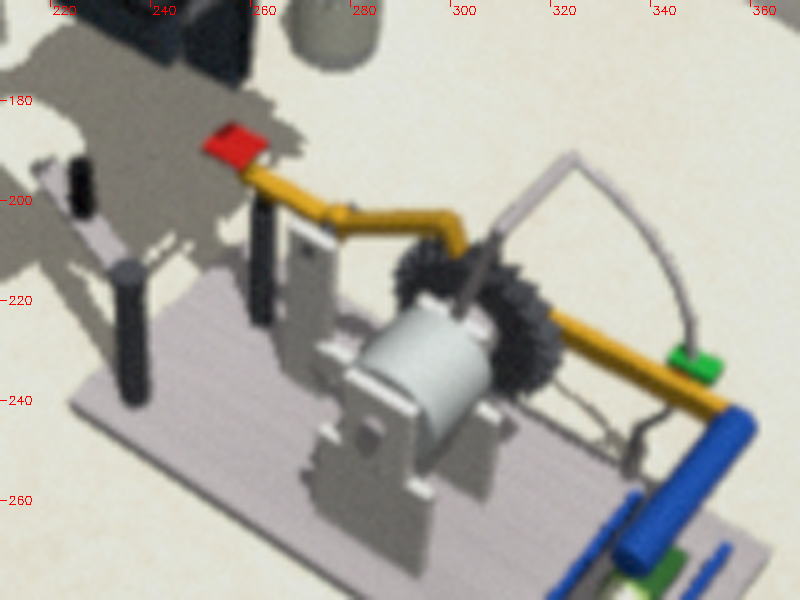

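The bar rests just below the clip: it reads 5.0° (about 2° true, 60° down from the start) against the clip's 6°. It's stationary and the pawl is in the teeth. Next is the keeper. I'll move to the outer side of the knob at (-53,208) in press mm, turning the tool 45° on the way.

```bash
python3 -m jog '[[-0.0096,-0.0063,0,0,0,-0.0785,1],[-0.0091,-0.007,0,0,0,-0.0785,1],[-0.0085,-0.0077,0,0,0,-0.0785,1],[-0.0079,-0.0084,0,0,0,-0.0785,1],[-0.0072,-0.009,0,0,0,-0.0785,1],[-0.0065,-0.0095,0,0,0,-0.0785,1],[-0.0057,-0.01,0,0,0,-0.0785,1],[-0.0049,-0.0104,0,0,0,-0.0785,1],[-0.0041,-0.0107,0,0,0,-0.0785,1],[-0.0032,-0.011,0,0,0,-0.0785,1]]'
python3 - <<'E'
from h import *
c=eyes.capture("side"); o=observe(); M=R.from_rotvec(o["eef_rot"]).as_matrix()
print(o["clock"],topress(o["eef_pos"]),o["force"],barang(c),"yawrel",np.degrees(np.arctan2(M[1,0],M[0,0])-YAW))
for p in ((228.5,190.5),(226,192),): print(topress(atz(c,*p,.156)))
crop(c["img"],180,140,120,90,6,"s5c.png")
E
```

```text
clock: 14.45
eef_pos: [0.4099, 0.145, 0.195]
eef_rot: [-2.76, -1.498, 0.005]
force: [-0.5, -0.5, 0.2]
grip_width: 0.0004
14.5 [[-0.08262091  0.23265107  0.19483669]] [-1.91076466 -0.86346152  0.49501504] (np.float64(5.077944149428482), 262) yawrel 47.10017585224374
[[-0.04137463  0.20592453  0.156     ]]
[[-0.0497133   0.20727725  0.156     ]]
```

View pics/s5c.png

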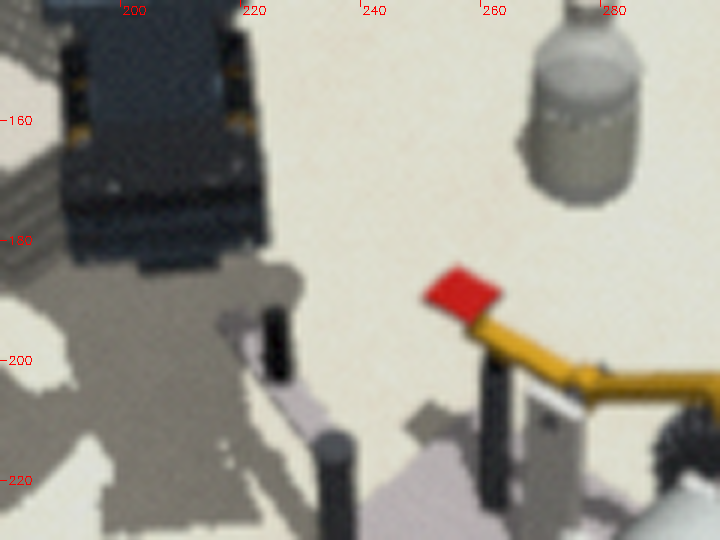

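```bash
python3 -m jog '[[0,0,0.0068,0,0,0,1],[0,0,0.0068,0,0,0,1],[0,0,0.0068,0,0,0,1],[0,0,0.0068,0,0,0,1],[0,0,0.0068,0,0,0,1],[0,0,0.0068,0,0,0,1],[0,0,0.0068,0,0,0,1],[0,0,0.0068,0,0,0,1],[0,0,0.0068,0,0,0,1],[0,0,0.004,0,0,0,1]]'
python3 - <<'E'
from h import *
c=eyes.capture("side"); o=observe(); M=R.from_rotvec(o["eef_rot"]).as_matrix()
print(o["clock"],topress(o["eef_pos"]),o["force"],barang(c),"yawrel",np.degrees(np.arctan2(M[1,0],M[0,0])-YAW))
crop(c["img"],180,140,120,90,6,"s6c.png")
E
```

```text
clock: 15.5
eef_pos: [0.4097, 0.1448, 0.1236]
eef_rot: [-2.761, -1.494, 0.005]
force: [0.4, 0.2, -0.0]
grip_width: 0.0007
15.55 [[-0.08140769  0.23188081  0.12327573]] [-0.54749369 -0.39717071  0.43751679] (np.float64(5.047646544924243), 263) yawrel 46.63739804534617
```

View pics/s6c.png

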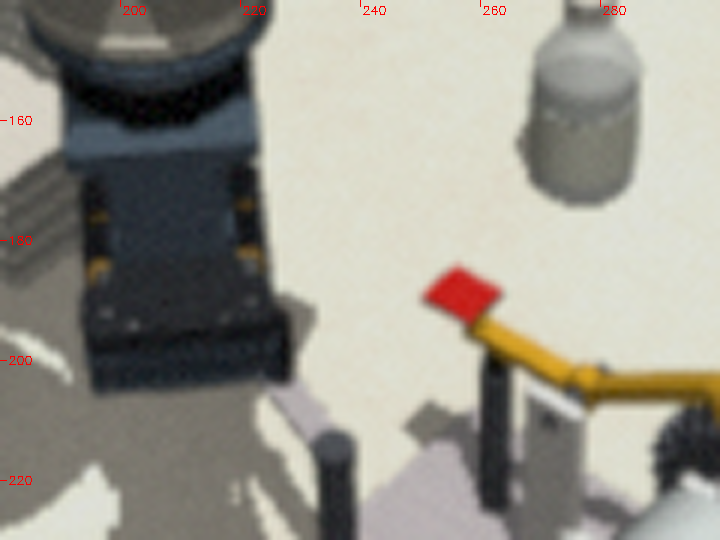

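```bash
python3 -m jog '[[0,0.004,-0.0005,0,0,0,1],[0,0.004,-0.0005,0,0,0,1],[0,0.003,-0.0005,0,0,0,1],[0,0.001,-0.0005,0,0,0,1],[0,0.001,-0.0005,0,0,0,1],[0,0.001,0,0,0,0,1],[0,0.001,0,0,0,0,1],[0,0.001,0,0,0,0,1],[0,0,0,0,0,0,1],[0,0,0,0,0,0,1]]'
cat > kp.py <<'E'
from h import *
o=observe(); M=R.from_rotvec(o["eef_rot"]).as_matrix(); p=topress(o["eef_pos"])[0]*1e3
phi=np.arctan2(M[1,0],M[0,0])-YAW
n=np.array([np.sin(phi),-np.cos(phi)]); tx=np.array([np.cos(phi),np.sin(phi)])
F=o["force"]; Fp=[C_*F[0]+S_*F[1],-S_*F[0]+C_*F[1],F[2]]
print("clk",round(o["clock"],2),"p",p.round(1),"yawrel",np.degrees(phi).round(1),"Fpress",np.round(Fp,1))
# implied theta if face touches knob: n.(knob-p)=23
k=np.array([-70,160.]);th=np.radians(np.arange(-3,90,.2)); kn=k+50*np.c_[np.cos(th),np.sin(th)]
g=(kn-p[:2])@n-23; i=np.where(np.diff(np.sign(g)))[0]
for j in i: print("theta if touching",np.degrees(th[j]).round(1),"lateral",((kn[j]-p[:2])@tx).round(1))
import sys
if len(sys.argv)>2:
    a,b,N=map(float,sys.argv[1:4]); q=p[:2]; f=phi
    ths=np.linspace(a,b,int(N)+1)[1:]
    for t in ths:
        f2=np.radians(.68*t); kk=k+50*np.array([np.cos(np.radians(t)),np.sin(np.radians(t))])
        q2=kk-23*np.array([np.sin(f2),-np.cos(f2)]); d=q2-q
        print(round(t,1),"dx %.1f dy %.1f wz %.3f"%(d@[np.cos(f),np.sin(f)],d@[np.sin(f),-np.cos(f)],f-f2)); q,f=q2,f2
E
python3 kp.py 66 30 10
```

```text
clock: 16.55
eef_pos: [0.424, 0.1367, 0.1267]
eef_rot: [-2.76, -1.492, 0.004]
force: [-0.8, 0.9, -1.3]
grip_width: 0.0002
clk 16.55 p [-68.5 221.4 126.7] yawrel 46.6 Fpress [-0.6  1.  -1.3]
theta if touching 67.8 lateral 1.0
62.4 dx 4.2 dy 4.5 wz 0.073
58.8 dx 2.0 dy 3.0 wz 0.043
55.2 dx 1.9 dy 3.0 wz 0.043
51.6 dx 1.8 dy 3.0 wz 0.043
48.0 dx 1.8 dy 3.1 wz 0.043
44.4 dx 1.7 dy 3.1 wz 0.043
40.8 dx 1.7 dy 3.1 wz 0.043
37.2 dx 1.6 dy 3.1 wz 0.043
33.6 dx 1.5 dy 3.1 wz 0.043
30.0 dx 1.5 dy 3.1 wz 0.043
```

```bash
python3 -m jog '[[0.002,0.0025,0,0,0,0.04,1],[0.002,0.003,0,0,0,0.043,1],[0.0019,0.003,0,0,0,0.043,1],[0.0018,0.003,0,0,0,0.043,1],[0.0018,0.0031,0,0,0,0.043,1],[0.0017,0.0031,0,0,0,0.043,1],[0.0017,0.0031,0,0,0,0.043,1],[0.0016,0.0031,0,0,0,0.043,1],[0.0015,0.0031,0,0,0,0.043,1],[0.0015,0.0031,0,0,0,0.043,1]]'
python3 kp.py
python3 - <<'E'
from h import *
c=eyes.capture("side"); print(barang(c))
crop(c["img"],190,150,120,90,6,"s7c.png")
E
```

```text
clock: 17.55
eef_pos: [0.4575, 0.1313, 0.1268]
eef_rot: [-3.016, -0.848, 0.003]
force: [-0.5, 5.2, -1.5]
grip_width: 0.0005
clk 17.55 p [-36.5 210.1 126.8] yawrel 21.2 Fpress [ 0.4  5.2 -1.5]
theta if touching 34.6 lateral -0.7
(np.float64(4.982946557577087), 266)
```

View pics/s7c.png

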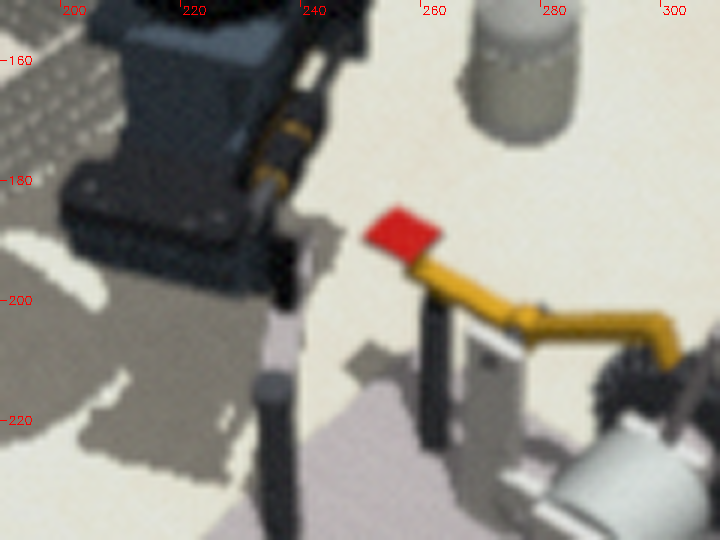

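The knob at (236,194) is moving with the finger at about 5 N. I'll continue.

```bash
python3 kp.py 34.6 5 10
```

```text
clk 17.6 p [-36.  209.8 126.9] yawrel 21.0 Fpress [ 0.2  2.2 -0.8]
theta if touching 34.0 lateral -0.9
31.6 dx -0.6 dy 2.1 wz -0.008
28.7 dx 1.2 dy 2.6 wz 0.035
25.7 dx 1.2 dy 2.6 wz 0.035
22.8 dx 1.1 dy 2.6 wz 0.035
19.8 dx 1.1 dy 2.6 wz 0.035
16.8 dx 1.0 dy 2.6 wz 0.035
13.9 dx 1.0 dy 2.6 wz 0.035
10.9 dx 0.9 dy 2.6 wz 0.035
8.0 dx 0.9 dy 2.6 wz 0.035
5.0 dx 0.9 dy 2.6 wz 0.035
```

```bash
python3 -m jog '[[0.0005,0.0026,0,0,0,0.035,1],[0.001,0.0026,0,0,0,0.035,1],[0.001,0.0026,0,0,0,0.035,1],[0.001,0.0026,0,0,0,0.035,1],[0.001,0.0026,0,0,0,0.035,1],[0.0009,0.0026,0,0,0,0.035,1],[0.0009,0.0026,0,0,0,0.035,1],[0.0008,0.0026,0,0,0,0.035,1],[0.0008,0.0026,0,0,0,0.035,1],[0.0008,0.002,0,0,0,0.035,1]]'
python3 kp.py
python3 - <<'E'
from h import *
c=eyes.capture("side"); print(barang(c))
crop(c["img"],190,150,120,90,6,"s8c.png")
E
```

```text
clock: 18.6
eef_pos: [0.4789, 0.1133, 0.127]
eef_rot: [-3.116, -0.299, -0.006]
force: [1.6, 3.6, -2.3]
grip_width: 0.0005
clk 18.6 p [-18.6 188.6 127. ] yawrel 0.7 Fpress [ 2.2  3.2 -2.3]
theta if touching 6.2 lateral -2.0
(np.float64(4.975182977098003), 262)
```

View pics/s8c.png

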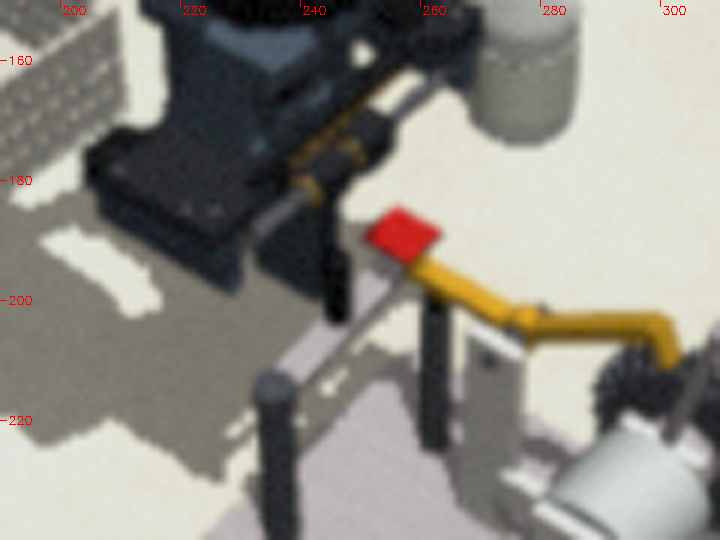

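```bash
python3 -m jog '[[-0.0003,0.0007,0,0,0,0,1],[-0.0003,0.0007,0,0,0,0,1],[-0.0003,0.0007,0,0,0,0,1],[0,0.0007,0,0,0,0,1],[0,0.0007,0,0,0,0,1],[0,0.0007,0,0,0,0,1],[0,0,0,0,0,0,1],[0,0,0,0,0,0,1],[0,0,0,0,0,0,1],[0,0,0,0,0,0,1]]'
python3 kp.py
```

```text
clock: 19.65
eef_pos: [0.4801, 0.1091, 0.1272]
eef_rot: [-3.115, -0.305, -0.011]
force: [3.0, 3.5, -2.3]
grip_width: 0.0002
clk 19.65 p [-18.2 184.2 127.2] yawrel 1.0 Fpress [ 3.5  2.9 -2.3]
theta if touching 1.2 lateral -2.2
```

```bash
python3 -m jog '[[0,0.0005,0,0,0,0,1],[0,0.0005,0,0,0,0,1],[0,0.0005,0,0,0,0,1],[0,0.0005,0,0,0,0,1],[0,0,0,0,0,0,1],[0,0,0,0,0,0,1],[0,0,0,0,0,0,1],[0,0,0,0,0,0,1],[0,0,0,0,0,0,1],[0,0,0,0,0,0,1]]'
python3 kp.py
```

```text
clock: 20.65
eef_pos: [0.4803, 0.1086, 0.1273]
eef_rot: [-3.112, -0.304, -0.01]
force: [3.1, 4.0, -1.5]
grip_width: 0.0006
clk 20.65 p [-18.1 183.7 127.3] yawrel 1.0 Fpress [ 3.8  3.4 -1.5]
theta if touching 0.8 lateral -2.3
```

```bash
python3 -m jog '[[0,0.0005,0,0,0,0,1],[0,0.0005,0,0,0,0,1],[0,0.0005,0,0,0,0,1],[0,0.0006,0,0,0,0,1],[0,0.0006,0,0,0,0,1],[0,0.0006,0,0,0,0,1],[0,0.0006,0,0,0,0,1],[0,0.0007,0,0,0,0,1],[0,0.0007,0,0,0,0,1],[0,0.0007,0,0,0,0,1]]'
python3 kp.py
python3 - <<'E'
from h import *
c=eyes.capture("side"); print(barang(c))
crop(c["img"],190,150,120,90,6,"s9c.png")
E
python3 kp.py
```

```text
clock: 21.65
eef_pos: [0.4804, 0.1084, 0.1274]
eef_rot: [-3.102, -0.301, -0.01]
force: [0.9, 11.4, -1.7]
grip_width: 0.0003
clk 21.65 p [-18.1 183.5 127.4] yawrel 0.9 Fpress [ 2.9 11.  -1.7]
theta if touching 0.4 lateral -2.3
(np.float64(4.94436161488814), 263)
clk 21.7 p [-18.  183.5 127.4] yawrel 0.9 Fpress [ 3.6 12.4 -0.8]
theta if touching 0.4 lateral -2.3
```

View pics/s9c.png

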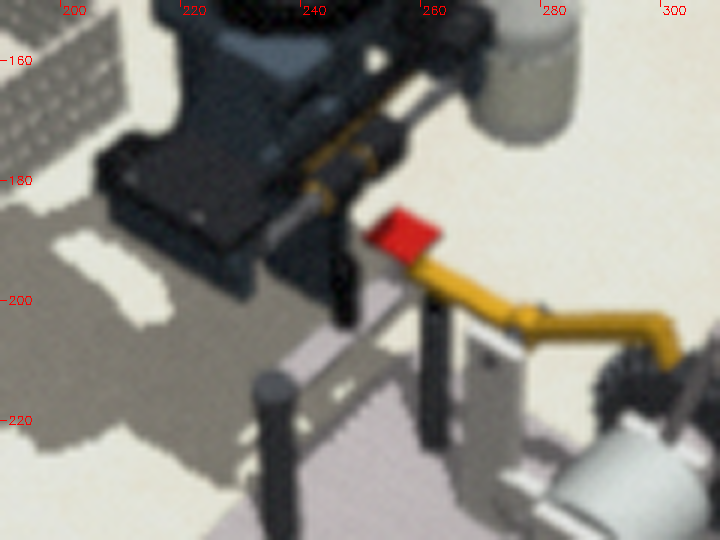

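Force rose to 12 N with no further motion and the tool position implies about 0°, so the keeper is against its stop. I'll back off straight out, then lift clear.

```bash
python3 -m jog '[[0,-0.003,0,0,0,0,1],[0,-0.005,0,0,0,0,1],[0,-0.006,0,0,0,0,1],[0,-0.006,0,0,0,0,1],[0,-0.006,0,0,0,0,1],[0,-0.004,-0.02,0,0,0,1],[0,-0.004,-0.02,0,0,0,1],[0,-0.004,-0.02,0,0,0,1],[0,-0.01,-0.02,0,0,0,1],[0,-0.01,-0.01,0,0,0,1]]'
python3 -m jog '[[0,-0.03,-0.01,0,0,0,1],[0,-0.03,-0.01,0,0,0,1],[0,-0.03,0,0,0,0,1],[0,-0.03,0,0,0,0,1],[0,-0.03,0,0,0,0,1],[0,-0.02,0,0,0,0,1],[0,-0.02,0,0,0,0,1],[0,0,0,0,0,0,1],[0,0,0,0,0,0,1],[0,0,0,0,0,0,1]]'
python3 kp.py
python3 - <<'E'
from h import *
t=eyes.capture("top");c=eyes.capture("side"); print(barang(c),barang(t))
crop(c["img"],210,160,160,120,5,"s10c.png"); crop(t["img"],200,150,100,75,8,"t10c.png"); cv2.imwrite("pics/s10.png",c["img"])
E
```

```text
clock: 22.7
eef_pos: [0.4651, 0.1663, 0.2202]
eef_rot: [-3.104, -0.301, 0.002]
force: [-0.2, -0.7, -0.7]
grip_width: 0.0006
clock: 23.7
eef_pos: [0.4234, 0.3641, 0.2437]
eef_rot: [-3.105, -0.306, 0.003]
force: [-0.6, 0.4, -0.1]
grip_width: 0.0007
clk 23.7 p [-28.9 445.2 243.7] yawrel 1.0 Fpress [-0.5  0.5 -0.1]
(np.float64(5.029852341848826), 263) (np.float64(6.019339010558969), 209)
```

View pics/s10c.png

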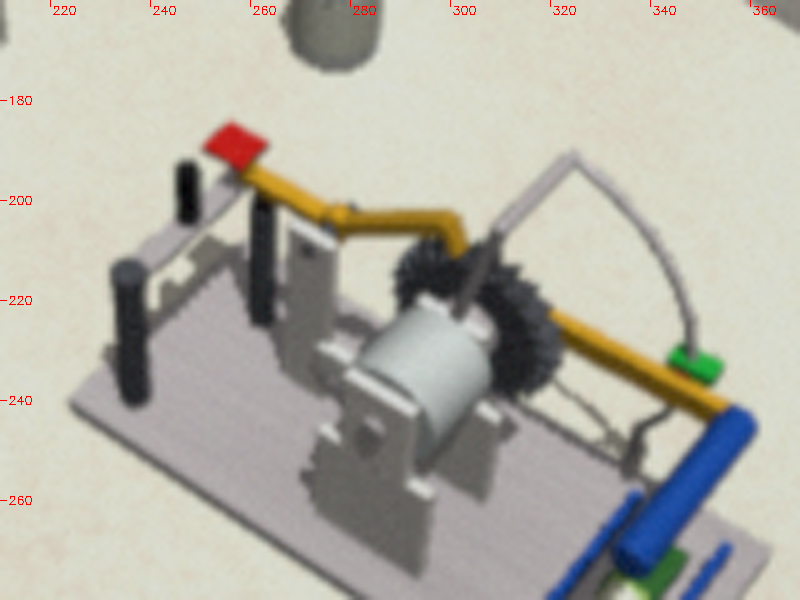

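View pics/t10c.png

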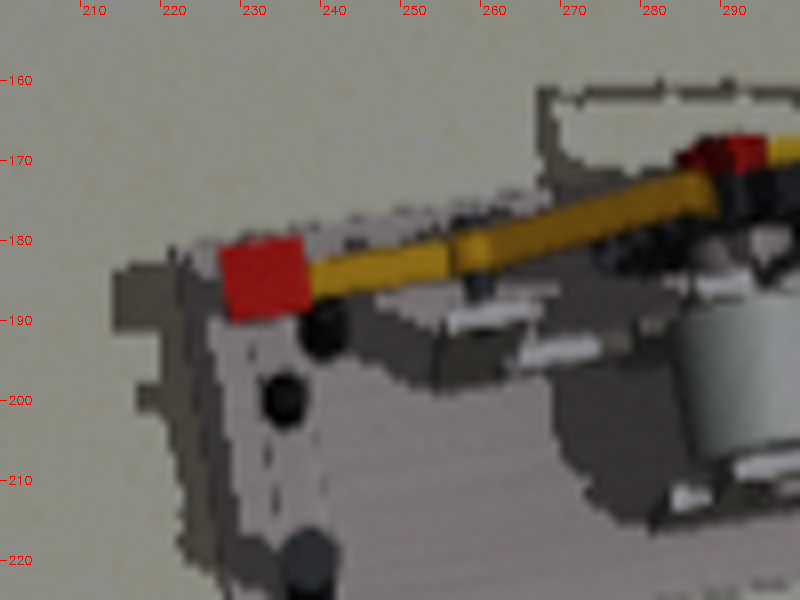

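The keeper points under the tab with the knob at (235.5,200) in the top view, and the pawl is seated. I'll check the keeper angle in numbers.

```bash
python3 - <<'E'
from h import *
t=eyes.capture("top"); s=eyes.capture("side")
for c,p in ((t,(235.3,199.5)),(s,(247,192.3))):
    q=topress(atz(c,*p,.156))[0]*1e3; print(q.round(1),"theta",np.degrees(np.arctan2(q[1]-160,q[0]+70)).round(1))
print(tri(t,(235.3,199.5),s,(247,192.3)), toworld((-.02,.16,.156)), proj(t,toworld((-.02,.16,.156))),proj(s,toworld((-.02,.16,.156))))
E
```

```text
[-21.2 161.8 156. ] theta 2.1
[-15.7 163.6 156. ] theta 3.8
(array([0.48154309, 0.08562415, 0.16134959]), np.float64(0.002920873047627706)) [[0.48263218 0.08491661 0.156     ]] [[235.91245211 198.93838335]] [[246.98314169 193.81129956]]
```

```bash
python3 -c "
from plant import manip; print(manip.hand_in())"
```

```text
the job is handed in; nothing more can be done
None
```

The bar is stopped just past the green clip, the keeper is shut under the tab, and the job is handed in at about 24 s of robot time.

- **Bar:** I felt for the tab from above, pressed it and held at about 11–12 N. I let go after roughly 49° of drop. The pawl caught at the fourth tooth, 60° down. The bar reads 5° above level and the clip 6°. Allowing for a camera offset the bar is nearer 2°, so about 4° past the clip, and one tooth is 15°. It has not moved since.
- **Keeper:** I pushed the knob round from the +y side until it met its stop. The push reached about 12–13 N with no further movement, and then I backed off. The tool position put the keeper at about 0.4°.
- **Disagreement:** the two camera checks of the knob put the keeper at 2° and 4°. That is 2–4 mm at the knob, slightly more than the 2 mm calibration on the larger one. I took the firm stop as proof that it was shut.
- **Forces and contact:** no force reading on the press passed about 13 N, but I read it only at the end of each move. The robot touched only the tab and the knob, and ended clear of everything.

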